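# Prop the repaired phone on the stand, then rack it upright

### The arm

A 6-joint arm with a two-finger parallel gripper is mounted at the origin on the work surface. World frame = base frame: x ahead of the robot, y to its left, z up, the work surface at z = 0. Lengths are in mm, angles in degrees, forces in N, time in s.
With the tool pointing down it reaches from about 350 to 850 mm from the base axis. Payload 8.1 kg.
Tool frame: the origin (TCP) lies midway between the tips of the shut fingers; the grasp point (between the pads) lies 19 mm behind it (r.grip_point_offset is the distance from the TCP to the grasp point, in mm); z points along the fingers, y is the line along which they close (so a half turn about z gives the same grasp; the last joint's range is limited). The gripper opens to 85 mm and grips with 20 to 120 N. Pads are 22 mm wide; open, the fingers measure 114 mm over their backs; the gripper's body (76 mm by 85 mm) begins 54 mm behind the grasp point. The pads swing forward as they close: fully open they stand 13 mm farther back than shut.
Start: joints at [-4.893, 7.471, 85.268, -0, 87.261, -4.893], TCP at [600.004, 0.022, 231.292] pointing down, gripper open.
Joint ranges: [-169.43, 169.43], [-51.17, 129.36], [1.28, 143.12], [-76.62, 256.62], [0, 156.53], [-152.29, 152.29]. Speed limits (degrees/s): [136.94, 136.94, 159.86, 180, 180, 180].

### API

Orientations are given as [roll, pitch, yaw] about the fixed x, y, z axes, in that order (R = Rz(yaw) Ry(pitch) Rx(roll)).
In Python, from bench import r gives the robot as it stands.
- The arm moves only by the shell command python3 -m inch 'ROWS' [FORCE]. ROWS is JSON, one flat list of numbers, 7 for each row, row after row: the shift along the world's x, y, z in m, then the turn, a rotation vector about the world's x, y, z in degrees, then the closure in counts, from 0 (fully open) to 255 (shut). A call has 1 to 10 rows; each row shifts and turns the commanded pose from where the row before left it; what a row does not reach is not made up. A row lasts 1/10 s, in which the tool goes at most 50 mm and 8.59 degrees, less where a joint would pass 70% of its speed; a pose out of reach is approached as far as the arm can. A call with a gripper value outside its range is refused whole. The fingers move at their own pace and stop on an object; FORCE is the grip in N (left out, the last holds). Time passes only in rows, so rows that do not move let the fingers close. It gives the time, the measured TCP pose, the force and the opening at its end, in the units of the state.
- r.sense(): the state, without advancing time (a new reading comes with each control period).
- r.snapshot(name): name is "scene" or "side" or "wrist"; returns (picture, depth): 480x640x3 uint8, red, green, blue; 480x640 float32, mm along the optical axis (not along the pixel's ray), 0 where there is no reading.
- r.get_calibration(name): a dict with "fovy" (degrees; the focal length in pixels is half the picture's height over the tangent of half this angle, whatever the lens; pixels are square), "cx", "cy" (the principal point, pixels), "position" and "rotation" of the camera in the world; the wrist camera has in their place "tool_from_camera" (4x4, takes a point from camera to tool coordinates, whose origin is the TCP and whose axes are the flange's). Camera axes: x right, y up, looking along -z (the intrinsics and any distortion apply to the point x, -y, -z); pixel columns grow to the right and rows downward; lengths in mm; the calibration is good to about 2 mm. A picture is of the moment at which its call begins: read the wrist's pose just before it. get_calibration takes no time and is no camera call.
- r.hand_in(): hands the job in, once; it reports no verdict.
The state is a dict: "time": time; "joint_pos": joint angles; "qd": joint speeds; "joint_efforts": joint torques, N m; "tool_pos": TCP position; "tcp_rot": TCP orientation; "ft_force": force on the tool from outside, world axes, zero at the start; "wrist_torque": the same for the moment, N m; "finger_gap": finger opening in mm.
Only numpy, scipy, OpenCV 4.12 (cv2) and the standard library are available. Lean on these libraries where they do the work, as an engineer would, in place of code of your own. Each camera call takes 0.05 s, during which the arm holds its last target. There are 200 camera calls.

### The job

The repaired phone in the lime-green case lies on the black mat, screen up. Prop it on the angled metal stand with its earpiece end up and its screen outward and let go of it there; then take it up again and stand it upright, earpiece end up, fully down and not sticking out at the sides, in the empty slot of the blue rack, the one with the green tabs. Lower it gently, never dropping it, and leave the red phone and the two units already in the rack alone.

Things in the scene. Friction and masses are not known exactly. Their poses are not given: they have to be found in the camera images.
- phone: phone to be racked, a rigid slab 138 x 66 x 11 mm, about 0.2 kg, lime-green case, black screen, white earpiece bar near one short end, round steel button near the other. Origin: centre of its back (underside as it lies); x along the length towards the earpiece end, y across the 66 mm width, z out of the screen (11 mm above the origin). It lies on a black mat 3 mm thick.
- phone_foot (a point): centre of the phone's short end face at the button (the end that goes down): 69 mm from the phone's origin along its -x, half way through the thickness; axes as the phone's
- stand: fixed aluminium stand, base 115 x 60 x 8 mm, origin: centre of its underside; x points the way it leans back, z up. A back plate 46 mm wide rises at 45 degrees to +x, +z; a ledge 60 mm wide, 20 mm deep stands square to it. They meet in a V, its corner line at x = -35, z = 30 mm. The plate is 75 mm long from the corner: a propped phone's top 63 mm stand free of it.
- stand_rest (a point): where the phone's origin (centre of its back) lies when it is fully home on the stand, foot on the ledge, back on the plate: at x = 14, z = 79 mm of the stand; axes as the stand's. The propped phone's length then points along (+x, +z) and its screen faces (-x, +z), both at 45 degrees.
- rack: fixed blue rack, base 125 x 170 x 8 mm, origin: centre of its underside, z up. Three slots run along its x, at y = -50, 0, +50 mm, each 14 mm wide between two 3 mm walls 90 mm long that rise 36 mm above the slot floor, then flare outward for 6 mm more (mouth about 26 mm over all, 42 mm above the floor). Slot floor 8 mm above the table; slot ends open.
- tag: marks the empty slot: two lime-green tabs on the rack's base, one before each end of the slot. Origin: centre of that slot on its floor; x along the slot, y across it, z up.
- other_phone: a phone of the same shape and size in a red case, lying on the mat; leave alone. Axes as the phone's.
- unit_a: grey unit standing in a slot of the rack, 60 (along the slot) x 12 x 90 mm tall; leave alone. Origin: centre of its underside.
- unit_b: orange unit of the same size in another slot; leave alone.
Things that resemble listed ones, but are neither listed nor needed, are in the scene too. Leave any pink look-alike of the phone alone.

How it is judged (in metres and radians):
On the way:
1. the phone rests on the angled stand, earpiece end up, screen outward, and is let go (distance between phone and stand_rest below 0.015 m and angle between phone's own x axis and vertical between 0.6 and 0.95 rad and angle between phone's own z axis and vertical below 0.95 rad and angle between the y axis of phone and the y axis of stand, either way round below 0.25 rad and linear speed of phone below 0.03 m/s and contact force between phone and the fingers below 0.1 N), for 0.3 s.
At the end, for the whole second after the job is handed in: The phone stands upright (0.15 rad), at rest and let go, earpiece end up, in the slot with the green tabs: foot within 4 mm of the slot floor, 6 mm of the slot's middle plane and 18 mm of its middle lengthwise, screen facing across the slot, either way (0.2 rad) (x of phone_foot in the frame of tag between -0.018 and 0.018 m and y of phone_foot in the frame of tag between -0.006 and 0.006 m and z of phone_foot in the frame of tag below 0.004 m and angle between phone's own x axis and vertical below 0.15 rad and angle between the z axis of phone and the y axis of tag, either way round below 0.2 rad and linear speed of phone below 0.05 m/s and contact force between phone and the fingers below 0.1 N); the robot touches nothing.
It fails at once if the phone is dropped (faster than 0.6 m/s while not held) (linear speed of phone above 0.6 m/s and contact force between phone and the fingers below 0.1 N).
It fails at once if the red phone is shifted more than 30 mm (distance of other_phone from where it was at the start of the episode above 0.03 m).
It fails at once if a unit in the rack is shifted more than 20 mm or tipped (distance of any of unit_a, unit_b from where it was at the start of the episode above 0.02 m or angle between any of unit_a, unit_b's own z axis and vertical above 0.35 rad).
It also fails if it takes over 64 s, if anything falls off the work surface, if the arm or the gripper's body presses on something with over 40 N, if the wrist force passes 120 N, or if a joint passes its speed limit or range.

## Working session

There is one attempt and no reset: what is moved stays moved. The work goes in short steps, Python scripts to look and compute and a shell command to move; the robot and the scene stay as the last step left them, time stands still between calls to the robot, and variables do not carry over. Pictures are saved under pics/ and viewed, on a budget of 10 in all, crops included, one or two more only if the job needs it, and the job is handed in when it is done.

```bash
mkdir -p pics; ls; cat > h.py <<'E'
import numpy as np, cv2
from bench import r
from scipy.spatial.transform import Rotation as R
def snap(n,f=None):
    s=r.sense(); p,d=r.snapshot(n); p=np.array(p)
    if f: cv2.imwrite('pics/'+f,p[...,::-1])
    return p,np.array(d),s
def cam(n,s):
    c=r.get_calibration(n); f=240/np.tan(np.radians(c['fovy'])/2)
    if 'position' in c: return f,c,np.array(c['rotation']),np.array(c['position'])
    T=np.array(c['tool_from_camera']); Rt=R.from_euler('xyz',s['tcp_rot'],degrees=True).as_matrix()
    return f,c,Rt@T[:3,:3],Rt@T[:3,3]+np.array(s['tool_pos'])
def pts(n,s,d,m):
    f,c,Rc,p=cam(n,s); v,u=np.nonzero(m&(d>0)); z=d[v,u]
    q=np.stack([(u-c['cx'])/f*z,-(v-c['cy'])/f*z,-z],1); return q@Rc.T+p,u,v
def ray(n,s,u,v,h):
    f,c,Rc,p=cam(n,s); q=Rc@np.array([(u-c['cx'])/f,-(v-c['cy'])/f,-1]); return p+q*(h-p[2])/q[2]
E
python3 - <<'E'
from h import *
for n in ('scene','side'):
    p,d,s=snap(n,n+'0.png'); np.savez('/tmp/'+n,p=p,d=d); print(n,{k:np.round(v,3).tolist() if not isinstance(v,(str,dict)) else v for k,v in r.get_calibration(n).items()})
print(s)
E
```

```text
pics
scene {'fovy': 46.522, 'cx': 322.091, 'cy': 235.815, 'position': [958.273, 662.114, 610.91], 'rotation': [55.684, 0.173, 144.723]}
side {'fovy': 55.272, 'cx': 332.374, 'cy': 245.555, 'position': [117.372, 677.171, 542.32], 'rotation': [58.148, 0.976, -149.597]}
{'time': 0.05, 'joint_pos': array([-4.89342533e+00,  7.51461526e+00,  8.53271026e+01, -8.22895550e-04,
        8.72616502e+01, -4.89290101e+00]), 'qd': array([-0.01917748,  0.01172729, -0.15492219, -0.02260807,  0.02999875,
        0.07683471]), 'joint_efforts': array([ 1.89403028e-03, -5.71384549e+01, -5.02328932e+01, -2.40985282e-04,
        9.21017927e-03, -3.63427159e-05]), 'tool_pos': array([5.99467988e+02, 5.88076154e-02, 2.30270428e+02]), 'tcp_rot': array([-1.79896939e+02, -7.99772773e-03,  8.99995085e+01]), 'ft_force': array([-0.23340652,  0.84069926,  0.84228037]), 'wrist_torque': array([-0.0076322 ,  0.05638641, -0.01219217]), 'finger_gap': 85.60296614560121}
```

```bash
sed -i "s/np.array(c\['rotation'\])/R.from_euler('xyz',c['rotation'],degrees=True).as_matrix()/" h.py
```

```text
(no output)
```

View pics/scene0.png

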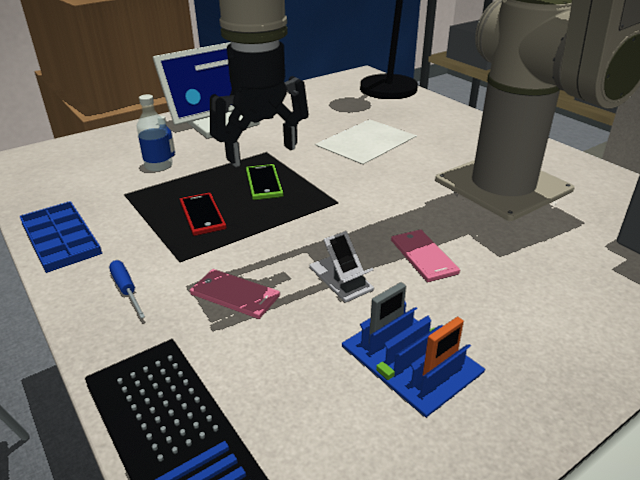

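View pics/side0.png

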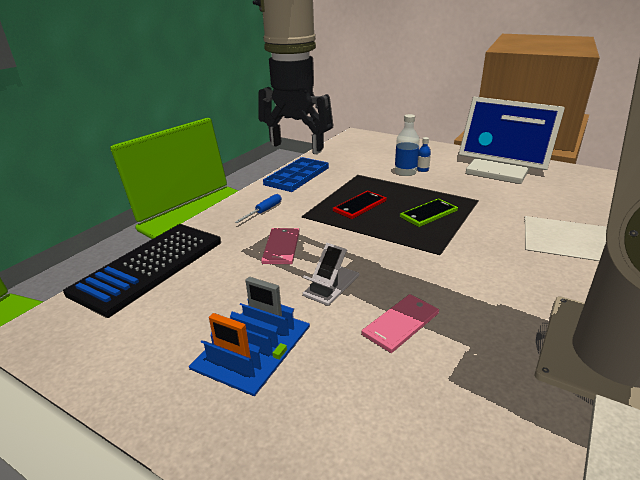

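Candidates: lime phone scene (265,180) / side (430,211); red phone scene (203,213); pink look-alikes scene (235,293), (425,254). The lime one on the black mat fits the description. Stand at scene (343,265); rack at (413,350) with its middle slot empty (tab at 385,369).

```bash
python3 - <<'E'
from h import *
s=r.sense()
def rectinfo(P):
    (c,sz,a)=cv2.minAreaRect(P[:,:2].astype(np.float32)); return np.round(c,1),np.round(sz,1),round(a,1)
for n,rois in (('scene',dict(phone=(240,155,292,206),tab=(370,355,400,385),rack=(335,280,490,420),gray=(365,278,412,340),orange=(420,312,470,372))),
        ('side',dict(phone=(395,190,465,230),tab=(268,338,292,362),rack=(185,270,315,395),gray=(240,270,285,320),orange=(200,308,252,360)))):
    z=np.load(f'/tmp/{n}.npz'); p,d=z['p'],z['d']; hsv=cv2.cvtColor(p,cv2.COLOR_RGB2HSV); H,S,V=hsv[...,0],hsv[...,1],hsv[...,2]
    for k,(a,b,c,e) in rois.items():
        roi=np.zeros(H.shape,bool); roi[b:e,a:c]=1
        if k in('phone','tab'): m=(H>33)&(H<55)&(S>120)
        elif k=='rack': m=(H>100)&(H<125)&(S>150)
        elif k=='gray': m=(S<60)&(V>20)&(V<150)
        else: m=(H>5)&(H<18)&(S>170)
        m&=roi; P,u,v=pts(n,s,d,m)
        if k=='gray': P=P[P[:,2]>50]
        if k=='orange': P=P[P[:,2]>50]
        P0=P
        if k=='rack': P0=P[P[:,2]<14]
        print(n,k,len(P),'z',np.percentile(P[:,2],[2,50,98]).round(1),'rect',*rectinfo(P0))
# white inside phone
    a,b,c,e=rois['phone']; m=(S<60)&(V>150); roi=np.zeros(H.shape,bool); 
    cnt,_=cv2.findContours(((H>33)&(H<55)&(S>120)).astype(np.uint8)[b:e,a:c],0,1); hull=cv2.convexHull(np.vstack(cnt)); rr=np.zeros((e-b,c-a),np.uint8); cv2.fillConvexPoly(rr,hull,1); roi[b:e,a:c]=rr>0
    hb=[ray(n,s,q[0][0]+a,q[0][1]+b,14)[:2] for q in hull]; print('hull rect',rectinfo(np.array(hb)))
    v,u=np.nonzero(m&roi); print('white px',list(zip(u,v))[:30]); 
crop=[]
z=np.load('/tmp/scene.npz')['p']; crop.append(cv2.resize(z[150:210,235:295],(400,400),interpolation=2)); crop.append(cv2.resize(z[225:305,305:385],(400,400),interpolation=2))
cv2.imwrite('pics/crop1.png',np.hstack(crop)[...,::-1])
E
```

```text
scene phone 431 z [ 3.  14.1 17.5] rect [ 427.1 -321.9] [165.8  67.4] 66.9
scene tab 191 z [ 8.2 17.9 20.6] rect [575.9 271.6] [14.  24.7] 2.9
scene rack 6682 z [ 4.4 13.8 51.7] rect [522.9 267.9] [124.5 170.1] 4.2
scene gray 723 z [ 50.9  88.6 100.2] rect [530.2 218.7] [60.5 14. ] 2.8
scene orange 780 z [ 50.8  90.  100. ] rect [518.4 318.2] [59.3 12.4] 3.3
hull rect (array([ 434.6, -306.3]), array([157.8,  68. ]), 66.9)
white px [(np.int64(266), np.int64(189)), (np.int64(267), np.int64(189)), (np.int64(265), np.int64(190)), (np.int64(266), np.int64(190)), (np.int64(267), np.int64(190)), (np.int64(268), np.int64(190))]
side phone 423 z [ 2.8 12.7 16.2] rect [ 433.5 -322.3] [160.3  85.3] 65.8
side tab 139 z [ 9.1 18.1 20.8] rect [468.  263.9] [15.5 26.4] 16.0
side rack 5004 z [ 5.  17.8 51.6] rect [520.7 269.1] [125.1 169.5] 4.1
side gray 599 z [50.9 85.3 99.6] rect [529.3 219.1] [62.1 14.3] 3.2
side orange 716 z [50.4 87.4 99.9] rect [516.6 318.2] [61.9 14.1] 3.9
hull rect (array([ 427.8, -303.6]), array([152.5,  78. ]), 67.1)
white px [(np.int64(442), np.int64(202)), (np.int64(443), np.int64(202)), (np.int64(444), np.int64(203)), (np.int64(445), np.int64(203)), (np.int64(447), np.int64(204)), (np.int64(413), np.int64(215)), (np.int64(412), np.int64(216)), (np.int64(413), np.int64(216)), (np.int64(414), np.int64(216)), (np.int64(415), np.int64(216))]
```

View pics/crop1.png

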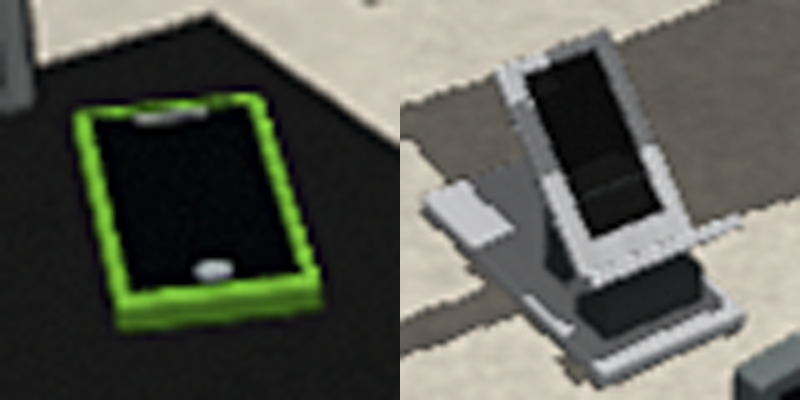

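Crop: left, the lime phone with its earpiece bar at the far (upper) end and button at the near end. Right, the stand, ledge toward the scene camera. Next, the stand pose.

```bash
python3 - <<'E'
from h import *
s=r.sense()
A=[]
for n,(a,b,c,e) in (('scene',(300,220,385,305)),('side',(295,235,360,308))):
    z=np.load(f'/tmp/{n}.npz'); p,d=z['p'],z['d']; roi=np.zeros(d.shape,bool); roi[b:e,a:c]=1
    P,u,v=pts(n,s,d,roi); ok=(P[:,2]>5.5)&(P[:,2]<10); Q=P[ok]
    print(n,len(Q),cv2.minAreaRect(Q[:,:2].astype(np.float32)))
    T=P[P[:,2]>5.5]; print('all',cv2.minAreaRect(T[:,:2].astype(np.float32)),'zmax',T[:,2].max()); 
    # plate: 3D points z 35..80, fit plane robustly
    U=P[(P[:,2]>38)&(P[:,2]<80)]; 
    best=None; rng=np.random.default_rng(0)
    for _ in range(500):
        t=U[rng.choice(len(U),3,False)]; nn=np.cross(t[1]-t[0],t[2]-t[0]); l=np.linalg.norm(nn)
        if l<50: continue
        nn/=l; k=abs((U-t[0])@nn)<1.5
        if best is None or k.sum()>best.sum(): best=k
    W=U[best]; c0=W.mean(0); nn=np.linalg.svd(W-c0)[2][2]; nn*=np.sign(nn[2]); print('plane',len(U),len(W),c0.round(1),nn.round(3),'lean dir deg',np.degrees(np.arctan2(-nn[1],-nn[0])).round(1))
    ex=-nn[:2]/np.linalg.norm(nn[:2]); ey=np.array([-ex[1],ex[0]]); y=W[:,:2]@ey; print('y range',np.percentile(y,[1,99]),'line const d', nn@c0)
    hi=P[P[:,2]>80]; print('hi',hi.mean(0), (hi[:,:2]@ey).min(),(hi[:,:2]@ey).max())
    A.append(P)
np.savez('/tmp/stand',a=A[0],b=A[1])
z=np.load('/tmp/scene.npz')['p']
E
```

```text
scene 680 ((493.50103759765625, 58.50991439819336), (116.19322204589844, 62.770721435546875), 87.3995132446289)
all ((503.69195556640625, 116.5518569946289), (234.47879028320312, 74.13496398925781), 79.48716735839844) zmax 100.99423876335368
plane 993 587 [495.1  65.1  58.6] [0.058 0.711 0.701] lean dir deg -94.7
y range [464.72983918 509.83566163] line const d 116.19016704700677
hi [528.50988038 151.16448564  90.96324199] 465.7763558719797 540.4005889916684
side 553 ((559.4422607421875, 39.248023986816406), (123.97684478759766, 221.85452270507812), 73.82676696777344)
all ((562.16748046875, 36.67076873779297), (124.36150360107422, 230.84202575683594), 72.38145446777344) zmax 84.86067723264836
plane 772 493 [492.7  65.2  58.7] [0.037 0.695 0.718] lean dir deg -93.1
y range [466.31845813 511.7004098 ] line const d 105.81725672823205
hi [491.37578469  42.51014732  81.69704851] 466.8582514055589 511.3263163419263
```

Stand ≈ (493.7, 58.6), leaning to yaw −93.3°; rack slot centre ≈ (522.5, 268.5), yaw 4.2°; phone ≈ (431, −312), earpiece at −113°. I'll move above the phone for a near look.

```bash
python3 -m inch '[-0.021,-0.039,0.004,0,0,-2.9,0, -0.021,-0.039,0.004,0,0,-2.9,0, -0.021,-0.039,0.004,0,0,-2.9,0, -0.021,-0.039,0.004,0,0,-2.9,0, -0.021,-0.039,0.004,0,0,-2.9,0, -0.021,-0.039,0.004,0,0,-2.9,0, -0.021,-0.039,0.004,0,0,-2.9,0, -0.021,-0.039,0.004,0,0,-2.9,0, 0,0,0,0,0,0,0, 0,0,0,0,0,0,0]' 40
python3 - <<'E'
from h import *
p,d,s=snap('wrist','w1.png'); print(s['tool_pos'],s['tcp_rot'],s['joint_pos'],{k:np.round(v,2).tolist() for k,v in r.get_calibration('wrist').items()})
hsv=cv2.cvtColor(p,cv2.COLOR_RGB2HSV); H,S,V=cv2.split(hsv); m=((H>33)&(H<55)&(S>120)).astype(np.uint8)
P,u,v=pts('wrist',s,d,m>0); print(len(P),np.percentile(P,[1,50,99],axis=0).round(1),u.min(),u.max(),v.min(),v.max())
c=np.vstack(cv2.findContours(m,0,1)[0]); h=cv2.convexHull(c)[:,0]
q=np.array([ray('wrist',s,a,b,14)[:2] for a,b in h],np.float32); print(cv2.minAreaRect(q))
w=(S<60)&(V>150); hm=np.zeros_like(m); cv2.fillConvexPoly(hm,h,1)
n,l,st,ce=cv2.connectedComponentsWithStats((w&(hm>0)).astype(np.uint8))
for i in range(1,n):
    if st[i,4]>15: print(st[i],ce[i],ray('wrist',s,*ce[i],14).round(1))
E
```

```text
time: 1.1
tool_pos: [431.4, -312.5, 262.9]
tcp_rot: [-180.0, -0.0, 66.7]
ft_force: [-0.2, 0.2, -0.1]
finger_gap: 85.3
[ 431.39201692 -312.52897879  262.88558887] [-1.79963424e+02 -3.63929791e-02  6.66779397e+01] [-4.14534357e+01 -3.60206294e+00  9.33107360e+01  2.32040028e-02
  9.03374120e+01 -1.81312597e+01] {'fovy': 59.78, 'cx': 320.08, 'cy': 245.37, 'tool_from_camera': [[0.0, 0.95, 0.3, 76.63], [1.0, -0.0, -0.0, -1.16], [0.0, 0.3, -0.95, -142.57], [0.0, 0.0, 0.0, 1.0]]}
3079 [[ 378.3 -384.9    1.9]
 [ 437.1 -304.3   13.9]
 [ 484.4 -240.6   16. ]] 40 616 87 451
((410.12701416015625, -404.74456787109375), (384.1495056152344, 665.3212890625), 64.67381286621094)
[315 135  13  14 134] [321.17164179 141.38059701] [ 452.  -263.9   14. ]
[   59   201   461   246 47794] [303.19071432 353.27947023] [ 347.3 -458.7   14. ]
[310 256  25   3  74] [321.83783784 256.98648649] [ 408.6 -366.5   14. ]
[559 402  33  10 131] [577.48091603 406.86259542] [ 601.4 -642.3   14. ]
[398 438  28   8 127] [414.50393701 442.67716535] [ 417.5 -617.    14. ]
```

View pics/w1.png

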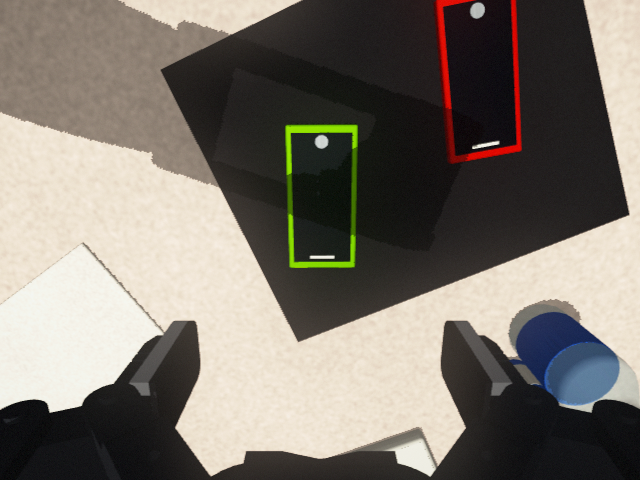

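Lime phone at (286–357, 126–267), earpiece bar at (322,257), button at (321,141). The red one is at (480,80), about 80 mm off, so there is room for the fingers.

```bash
python3 - <<'E'
from h import *
s=r.sense(); p=cv2.imread('pics/w1.png')[...,::-1]
H,S,V=cv2.split(cv2.cvtColor(np.ascontiguousarray(p),cv2.COLOR_RGB2HSV)); m=((H>33)&(H<55)&(S>120)).astype(np.uint8); m[:,:270]=0; m[:,375:]=0; m[290:]=0;m[:110]=0
h=cv2.convexHull(np.vstack(cv2.findContours(m,0,1)[0]))[:,0]
print(cv2.minAreaRect(np.array([ray('wrist',s,a,b,14)[:2] for a,b in h],np.float32)))
E
```

```text
((439.429443359375, -314.9024353027344), (138.11109924316406, 83.47100067138672), 66.9499282836914)
```

```bash
python3 - <<'E'
from h import *
s=r.sense(); p=cv2.imread('pics/w1.png')[...,::-1]
H,S,V=cv2.split(cv2.cvtColor(np.ascontiguousarray(p),cv2.COLOR_RGB2HSV)); m=((H>33)&(H<55)&(S>120)).astype(np.uint8); m[:,:270]=0; m[:,375:]=0; m[290:]=0;m[:110]=0
h=cv2.convexHull(max(cv2.findContours(m,0,1)[0],key=cv2.contourArea))[:,0]
print(cv2.minAreaRect(np.array([ray('wrist',s,a,b,14)[:2] for a,b in h],np.float32)))
for v in (150,195,240):
    x=np.nonzero(m[v])[0]; a,b=ray('wrist',s,x.min(),v,14),ray('wrist',s,x.max(),v,14); print(x.min(),x.max(),(a+b)/2,np.linalg.norm(a-b))
E
```

```text
((431.8448486328125, -311.6962890625), (138.1363067626953, 66.99122619628906), 67.00662231445312)
285 357 [ 449.27591385 -269.84921299   14.        ] 66.01469111892895
287 356 [ 433.33223579 -308.34909489   14.        ] 65.32719341558844
288 355 [ 415.86364418 -349.25220334   14.        ] 65.57216856951483
```

```bash
python3 -m inch '[0,0,-0.045,0,0,0.3,24, 0,0.001,-0.045,0,0,0,24, 0,0,-0.045,0,0,0,24, 0,0,-0.045,0,0,0,24, 0,0,-0.02,0,0,0,24, 0,0,-0.02,0,0,0,24, 0,0,-0.015,0,0,0,24, 0,0,-0.012,0,0,0,24, 0,0,0,0,0,0,24, 0,0,0,0,0,0,24]' 40
```

```text
time: 2.15
tool_pos: [432.5, -310.9, 16.8]
tcp_rot: [180.0, 0.0, 67.1]
ft_force: [0.5, -0.9, 0.7]
finger_gap: 77.4
```

```bash
python3 -m inch '[0,0,-0.005,0,0,0,24, 0,0,-0.005,0,0,0,24, 0,0,-0.005,0,0,0,24, 0,0,-0.002,0,0,0,24, 0,0,0,0,0,0,24]' 40
python3 -m inch '[0,0,0,0,0,0,80, 0,0,0,0,0,0,80, 0,0,0,0,0,0,80, 0,0,0,0,0,0,80, 0,0,0,0,0,0,80, 0,0,0,0,0,0,80]' 40
```

```text
time: 2.65
tool_pos: [431.6, -310.7, -1.2]
tcp_rot: [-179.9, -0.0, 67.1]
ft_force: [-0.5, -0.5, -0.3]
finger_gap: 77.4
time: 3.25
tool_pos: [432.4, -311.3, -0.2]
tcp_rot: [179.9, 0.0, 67.1]
ft_force: [-0.4, 0.2, 5.1]
finger_gap: 64.6
```

```bash
python3 -m inch '[0,0,0.005,0,0,0,80, 0,0,0.01,0,0,0,80, 0,0,0.025,0,0,0,80, 0,0,0.04,0,0,0,80, 0,0,0.045,0,0,0,80, 0,0,0.045,0,0,0,80, 0,0,0.045,0,0,0,80,0,0,0.015,0,0,0,80, 0,0,0,0,0,0,80]' 40
python3 -m inch '[0.003,0.021,0,0,0,2.2,80, 0.007,0.045,0,0,0,2.2,80, 0.007,0.045,0,0,0,2.2,80, 0.007,0.045,0,0,0,2.2,80, 0.007,0.045,0,0,0,2.2,80, 0.007,0.045,0,0,0,2.2,80, 0.007,0.045,0,0,0,2.2,80, 0.007,0.045,0,0,0,2.2,80, 0.007,0.045,0,0,0,2.1,80, 0.004,0.03,0,0,0,0,80]' 40
python3 -m inch '[0,0,0,0,0,0,80, 0,0,0,0,0,0,80]'; python3 -c "
from h import *
print(r.sense()['joint_pos'])"
```

```text
time: 4.15
tool_pos: [433.2, -312.0, 232.6]
tcp_rot: [179.7, 0.1, 67.1]
ft_force: [-0.3, 0.4, -1.5]
finger_gap: 64.9
time: 5.15
tool_pos: [493.3, 102.8, 225.8]
tcp_rot: [-179.7, 0.0, 87.0]
ft_force: [-0.3, 0.2, -2.8]
finger_gap: 64.6
time: 5.35
tool_pos: [493.5, 100.4, 226.3]
tcp_rot: [-179.7, 0.1, 86.9]
ft_force: [-0.3, -0.6, -1.6]
finger_gap: 64.7
[ 5.68393834e+00 -7.18741690e+00  1.00473200e+02 -2.30760113e-02
  8.69932471e+01  8.77447471e+00]
```

```bash
python3 -m inch '[0,0,0,-7.49,0.43,0,80, 0,0,0,-7.49,0.43,0,80, 0,0,0,-7.49,0.43,0,80, 0,0,0,-7.49,0.43,0,80, 0,0,0,-7.49,0.43,0,80, 0,0,0,-7.49,0.43,0,80, 0,0,0,0,0,0,80, 0,0,0,0,0,0,80, 0,0,0,0,0,0,80]'; cat >> h.py <<'E'
ex=np.array([np.cos(np.radians(-93.3)),np.sin(np.radians(-93.3)),0]); ey=np.array([-ex[1],ex[0],0]); ez=np.array([0,0,1.])
n=(-ex+ez)/2**.5; us=(ex+ez)/2**.5; rest=np.array([493.7,58.6,0])+14*ex+79*ez
E
python3 - <<'E'
from h import *
s=r.sense(); Rt=R.from_euler('xyz',s['tcp_rot'],degrees=True).as_matrix(); print(s['tool_pos'],s['tcp_rot'],s['joint_pos']); print(Rt.T.round(3)); print('want z',-n,'y',ey)
print('to rest TCP', rest-3.5*n-s['tool_pos'])
snap('side','s1.png')
E
```

```text
time: 6.25
tool_pos: [495.4, 99.1, 229.8]
tcp_rot: [-180.0, 44.9, 86.7]
ft_force: [0.9, -0.1, -1.6]
finger_gap: 64.6
[495.36515501  99.06746185 229.82121928] [-179.97745238   44.85016053   86.69854812] [ 30.17226217  14.96543524  88.22271652 -37.04624913 102.55047552
  33.70217238]
[[ 0.041  0.708 -0.705]
 [ 0.998 -0.058 -0.   ]
 [-0.041 -0.704 -0.709]]
want z [-0.04070391 -0.70593427 -0.70710678] y [ 0.99834182 -0.05756403  0.        ]
to rest TCP [  -2.61351508  -56.91501722 -153.29609302]
```

View pics/s1.png

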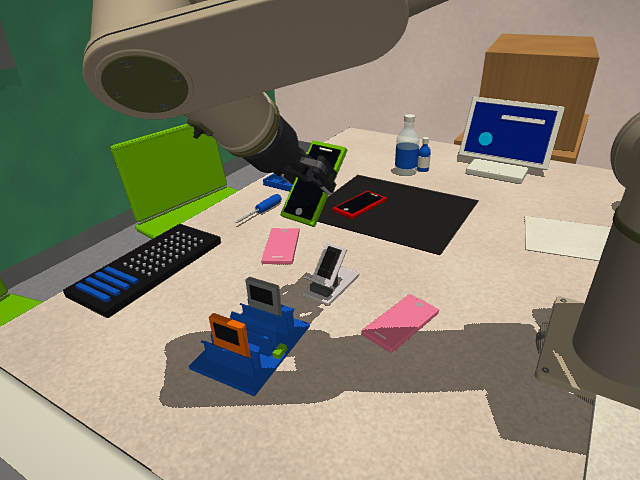

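Held true, earpiece up (324,150), button at (299,212). I'll approach the plate.

```bash
python3 -m inch '[0,-0.0075,-0.0273,0,0,0,80, 0,-0.0075,-0.0273,0,0,0,80, -0.001,-0.0075,-0.0273,0,0,0,80, 0,-0.0075,-0.0273,0,0,0,80, 0,0,0,0,0,0,80,  0,0,0,0,0,0,80]' 
python3 -m inch '[0,-0.0071,-0.0071,0,0,0,80, -0.001,-0.0071,-0.0071,0,0,0,80, 0,-0.0071,-0.0071,0,0,0,80, 0,-0.006,-0.006,0,0,0,80, 0,-0.0045,-0.0045,0,0,0,80, 0,0,0,0,0,0,80, 0,0,0,0,0,0,80]'
python3 - <<'E'
from h import *
s=r.sense(); e=rest-3.5*n-s['tool_pos']; print(e,'n',e@n,'us',e@us,'y',e@ey)
p,d,s=snap('scene'); a=cv2.resize(p[190:320,280:420],(560,520),interpolation=2); cv2.imwrite('pics/c2.png',a[...,::-1])
E
```

```text
time: 6.9
tool_pos: [494.4, 69.5, 121.6]
tcp_rot: [180.0, 45.0, 86.7]
ft_force: [0.1, 0.6, -0.6]
finger_gap: 64.5
time: 7.6
tool_pos: [493.0, 38.1, 88.2]
tcp_rot: [-179.9, 45.0, 86.8]
ft_force: [0.1, -0.2, -1.8]
finger_gap: 64.8
[ -0.22559124   4.01688347 -11.71519191] n -5.457418393854988 us -11.110364887232256 y -0.45644515879151937
```

View pics/c2.png

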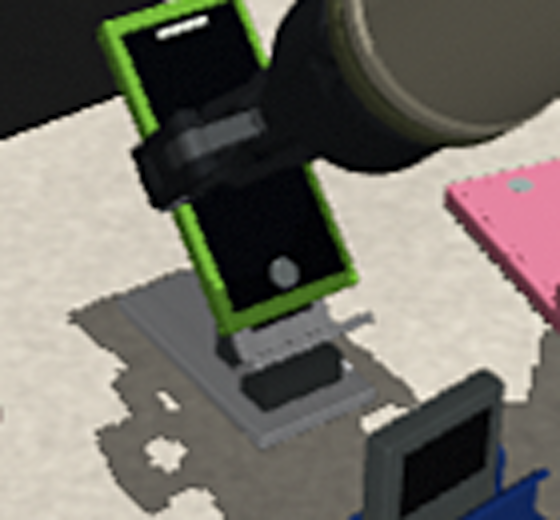

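The phone's foot is just above the ledge and it is laterally centred. I'll ease it in.

```bash
python3 -m inch '[0,-0.0018,-0.0018,0,0,0,80, 0,-0.0007,-0.0007,0,0,0,80, 0,0.0014,-0.0014,0,0,0,80, 0,0.0014,-0.0014,0,0,0,80, 0,0.0014,-0.0014,0,0,0,80, 0,0.0014,-0.0014,0,0,0,80, 0,0,0,0,0,0,80]' 
python3 -m inch '[0,0.0007,-0.0007,0,0,0,80, 0,0,0,0,0,0,80]' 
python3 -m inch '[0,0.0007,-0.0007,0,0,0,80, 0,0,0,0,0,0,80]' 
python3 -m inch '[0,0.0007,-0.0007,0,0,0,80, 0,0,0,0,0,0,80]' 
python3 - <<'E'
from h import *
s=r.sense(); e=rest-3.5*n-s['tool_pos']; print(e,'n',e@n,'us',e@us,'y',e@ey)
E
```

```text
time: 8.35
tool_pos: [492.9, 41.5, 79.9]
tcp_rot: [-179.9, 45.0, 86.9]
ft_force: [0.2, -0.1, -0.6]
finger_gap: 64.7
time: 8.55
tool_pos: [493.0, 42.1, 79.4]
tcp_rot: [-179.9, 45.0, 86.8]
ft_force: [0.3, -0.9, -1.9]
finger_gap: 64.7
time: 8.75
tool_pos: [493.0, 42.8, 78.7]
tcp_rot: [-179.9, 45.0, 86.8]
ft_force: [0.1, -0.7, -1.8]
finger_gap: 64.4
time: 8.95
tool_pos: [493.0, 43.4, 78.0]
tcp_rot: [-179.9, 45.0, 86.8]
ft_force: [-0.1, -0.9, -2.0]
finger_gap: 64.7
[-0.20395968 -1.29318359 -1.47974086] n -1.9675393645202157 us -0.12513022634219773 y -0.12918062151363713
```

```bash
python3 -m inch '[0,0.0007,-0.0007,0,0,0,80, 0,0,0,0,0,0,80]' |grep -E "pos|force"
python3 -m inch '[0,0.0007,-0.0007,0,0,0,80, 0,0,0,0,0,0,80]' |grep -E "pos|force"
python3 -m inch '[0,-0.0007,-0.0007,0,0,0,80, 0,0,0,0,0,0,80]' |grep -E "pos|force"
python3 -m inch '[0,-0.0007,-0.0007,0,0,0,80, 0,0,0,0,0,0,80]' |grep -E "pos|force"
```

```text
tool_pos: [493.0, 44.2, 77.3]
ft_force: [0.2, -0.4, -1.8]
tool_pos: [493.0, 44.3, 77.2]
ft_force: [-1.4, -3.5, 3.6]
tool_pos: [493.0, 43.7, 76.5]
ft_force: [-1.5, -3.5, 5.5]
tool_pos: [493.0, 43.2, 76.0]
ft_force: [-2.8, -2.0, 7.2]
```

Ledge and plate contact felt. Releasing.

```bash
python3 -m inch '[0,0,0,0,0,0,55, 0,0,0,0,0,0,45, 0,0,0,0,0,0,35, 0,0,0,0,0,0,20, 0,0,0,0,0,0,10, 0,0,0,0,0,0,5, 0,0,0,0,0,0,0, 0,0,0,0,0,0,0, 0,0,0,0,0,0,0, 0,0,0,0,0,0,0]' 
python3 - <<'E'
from h import *
p,d,s=snap('scene'); a=cv2.resize(p[190:320,280:420],(560,520),interpolation=2); cv2.imwrite('pics/c3.png',a[...,::-1])
H,S,V=cv2.split(cv2.cvtColor(p,cv2.COLOR_RGB2HSV)); m=(H>33)&(H<55)&(S>120); m[:,:290]=0;m[:,400:]=0;m[:150]=0;m[320:]=0
P,u,v=pts('scene',s,d,m); q=P-rest; print(len(P)); print('us',np.percentile(q@us,[1,99]),'n',np.percentile(q@n,[1,50,99]),'y',np.percentile(q@ey,[1,99]))
E
```

```text
time: 10.75
tool_pos: [493.0, 43.4, 75.3]
tcp_rot: [-179.9, 45.0, 86.8]
ft_force: [-0.3, 0.3, -0.5]
finger_gap: 85.4
784
us [-66.87552466 108.6108324 ] n [-213.97758348   10.04290298   99.23159487] y [-70.9926951   33.91543552]
```

View pics/c3.png

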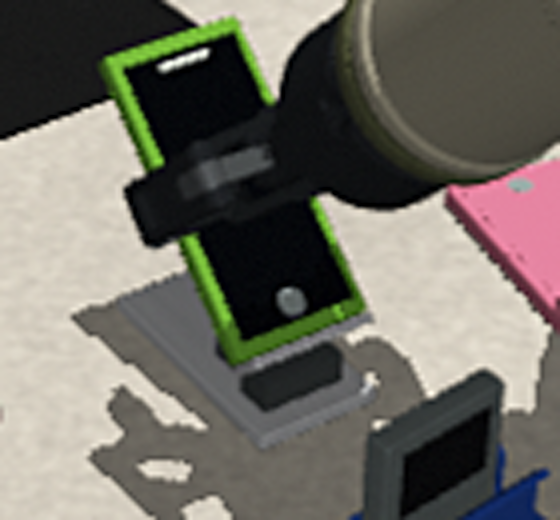

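Seated: foot square on the ledge at (300,340), screen outward, fingers clear. I'll retreat, then swing round to the top-end grasp.

```bash
python3 -m inch '[0,0.004,0.004,0,0,0,0, 0.001,0.01,0.01,0,0,0,0, 0.001,0.02,0.02,0,0,0,0, 0.001,0.025,0.025,0,0,0,0, 0.001,0.02,0.02,0,0,0,0, 0,0,0.04,0,0,0,0, 0,0,0.045,0,0,0,0, 0,0,0.04,0,0,0,0]' |grep -E "time|pos"
python3 -m inch '[0,-0.006,0,8.19,-0.47,0,0, 0,-0.006,0,8.19,-0.47,0,0, 0,-0.006,0,8.19,-0.47,0,0, 0,-0.006,0,8.19,-0.47,0,0, 0,-0.006,0,8.19,-0.47,0,0, 0,-0.006,0,8.19,-0.47,0,0, 0,-0.006,0,8.19,-0.47,0,0, 0,-0.006,0,8.19,-0.47,0,0, 0,-0.006,0,8.19,-0.47,0,0, 0,-0.006,0,8.19,-0.47,0,0]' |grep -E "time|pos|rot"
python3 -m inch '[0,-0.02,0,7.95,-0.5,0,0, 0,-0.03,0,0,0,0,0, 0,-0.03,0,0,0,0,0, 0,0,0,0,0,0,0, 0,0,0,0,0,0,0]'
python3 - <<'E'
from h import *
s=r.sense(); Rt=R.from_euler('xyz',s['tcp_rot'],degrees=True).as_matrix(); print(s['joint_pos']); print(Rt.T.round(3)); print('want z',-us,'y',ey)
e=rest+126*us+5.5*n-s['tool_pos']; print('to hover',e)
e=R.align_vectors([-us,ey],[Rt[:,2],Rt[:,1]])[0].as_rotvec(degrees=True); print('turn',e)
E
```

```text
time: 11.6
tool_pos: [496.9, 123.5, 282.3]
time: 12.6
tool_pos: [497.8, 62.0, 282.1]
tcp_rot: [179.5, -37.3, 87.1]
time: 13.1
tool_pos: [497.3, -17.8, 280.0]
tcp_rot: [179.8, -45.0, 86.9]
ft_force: [-0.2, 0.4, -0.1]
finger_gap: 85.2
[-35.00925516   2.52672998  96.61839306  38.47000789 104.69331657
 -29.86558194]
[[ 0.038  0.706  0.707]
 [ 0.998 -0.056  0.003]
 [ 0.042  0.706 -0.707]]
want z [ 0.04070391  0.70593427 -0.70710678] y [ 0.99834182 -0.05756403  0.        ]
to hover [  -9.35237587  -22.60791456 -108.02867908]
turn [ 0.03127497  0.14190447 -0.07448637]
```

```bash
cat > ph.py <<'E'
from h import *
for nme in ('scene','side','wrist'):
    p,d,s=snap(nme); H,S,V=cv2.split(cv2.cvtColor(p,cv2.COLOR_RGB2HSV)); m=(H>33)&(H<55)&(S>120)
    P,u,v=pts(nme,s,d,m); q=P-rest; k=(np.linalg.norm(q,axis=1)<95)&(abs(q@n)<25); P=P[k];q=q[k]
    if len(P)<50: print(nme,len(P)); continue
    a=q@us;b=q@n;c=q@ey; t=(b>8)
    print(nme,len(P),'us',np.percentile(a,[1,99]).round(1),'n',np.percentile(b,[2,50,98]).round(1),'y',np.percentile(c,[1,99]).round(1))
    rect=cv2.minAreaRect(np.stack([a[t],c[t]],1).astype(np.float32)); print('  front rect(us,y)',rect)
E
python3 ph.py
```

```text
scene 937 us [-66.9  70. ] n [ 1.9 10.  15.2] y [-32.3  33.5]
  front rect(us,y) ((1.2909622192382812, 0.5450935363769531), (137.1155548095703, 66.49219512939453), 0.3712037205696106)
side 749 us [-67.3  69.1] n [ 2.1 10.2 15.3] y [-34.2  32.3]
  front rect(us,y) ((0.8517913818359375, -0.8123817443847656), (137.07623291015625, 67.6495361328125), 0.15477335453033447)
wrist 2539 us [-64.2  71.4] n [-2.7  6.6 12.6] y [-32.9  31.9]
  front rect(us,y) ((0.018035888671875, -0.7323684692382812), (133.25784301757812, 65.05548095703125), 0.7059894800186157)
```

Propped pose is within about 1 mm of stand_rest in all views. Going in from the top end.

```bash
python3 -m inch '[-0.003,-0.0075,-0.036,0,0,0,0, -0.003,-0.0075,-0.036,0,0,0,0, -0.0034,-0.0075,-0.036,0,0,0,0, 0.001,0.021,-0.021,0,0,0,0, 0.001,0.021,-0.021,0,0,0,0, 0.0005,0.01,-0.01,0,0,0,0, 0,0,0,0,0,0,0, 0,0,0,0,0,0,0]'
python3 - <<'E'
from h import *
s=r.sense(); e=rest+26.5*us+5.5*n-s['tool_pos']; print('us',e@us,'n',e@n,'y',e@ey,e)
E
```

```text
time: 14.05
tool_pos: [490.5, 11.9, 120.3]
tcp_rot: [179.8, -45.0, 87.0]
ft_force: [-0.4, 0.0, 0.7]
finger_gap: 85.5
us -25.887974335944616 n -0.5198857068396414 y 0.46056062055784586 [  1.49237742  17.88169136 -18.67317691]
```

```bash
python3 -m inch '[0.0005,0.006,-0.006,0,0,0,0, 0.0005,0.006,-0.0065,0,0,0,0, 0.0005,0.006,-0.006,0,0,0,0, 0,0,0,0,0,0,20, 0,0,0,0,0,0,35, 0,0,0,0,0,0,50, 0,0,0,0,0,0,80, 0,0,0,0,0,0,80, 0,0,0,0,0,0,80, 0,0,0,0,0,0,80]' 50
python3 ph.py
```

```text
time: 15.05
tool_pos: [491.9, 29.5, 101.2]
tcp_rot: [179.8, -45.0, 86.9]
ft_force: [-1.7, -3.0, 4.3]
finger_gap: 65.0
scene 855 us [-66.8  70. ] n [ 2.8 10.6 15.8] y [-32.8  32.6]
  front rect(us,y) ((1.6409912109375, 0.15667724609375), (137.63238525390625, 66.39111328125), 0.2888307273387909)
side 677 us [-67.4  69.2] n [ 3.7 10.7 15.4] y [-34.8  32. ]
  front rect(us,y) ((0.8817825317382812, -1.55126953125), (68.08143615722656, 137.19654846191406), 89.67729187011719)
wrist 15922 us [-62.7  71.3] n [-2.7  6.7 12. ] y [-33.4  30.7]
  front rect(us,y) ((0.04582977294921875, -1.3866233825683594), (137.53579711914062, 64.75862121582031), 0.11394863575696945)
```

```bash
python3 -c "
from h import *
e=r.sense()['tool_pos']-rest; print(e@us,e@n,e@ey)"
python3 -m inch '[0,-0.0007,0.0021,0,0,0,80, 0,0.002,0.005,0,0,0,80, 0.0005,0.007,0.007,0,0,0,80, 0.001,0.014,0.014,0,0,0,80, 0,0.01,0.03,0,0,0,80, 0,0.01,0.045,0,0,0,80, 0,0.01,0.045,0,0,0,80, 0,0.01,0.02,0,0,0,80, 0,0,0,0,0,0,80]'
python3 -m inch '[0.0025,0.02,0,-7.49,0.43,0,80, 0.0025,0.02,0,-7.49,0.43,0,80, 0.0025,0.02,0,-7.49,0.43,0,80, 0.0025,0.02,0,-7.49,0.43,0,80, 0.0025,0.02,0,-7.49,0.43,0,80, 0.0025,0.02,0,-7.49,0.43,0,80, 0.004,0.03,0,0,0,3.75,80, 0.0025,0.01,0,0,0,3.75,80, 0,0,0,0,0,0,80, 0,0,0,0,0,0,80]'
python3 - <<'E'
from h import *
s=r.sense(); Rt=R.from_euler('xyz',s['tcp_rot'],degrees=True).as_matrix(); print(s['joint_pos']); print(Rt.T.round(3)); a=np.radians(4.2); sx=[np.cos(a),np.sin(a),0]
print('turn',R.align_vectors([-ez,sx],[Rt[:,2],Rt[:,1]])[0].as_rotvec(degrees=True),'shift',np.array([522.5,268.5,150])-s['tool_pos'])
E
```

```text
26.36003276013914 4.982694372841372 -0.066942927314536
time: 16.1
tool_pos: [494.2, 93.3, 272.9]
tcp_rot: [179.3, -44.9, 87.4]
ft_force: [0.5, -1.2, -2.5]
finger_gap: 65.7
time: 17.1
tool_pos: [513.8, 251.6, 267.0]
tcp_rot: [-179.9, 0.1, 94.3]
ft_force: [0.2, 0.1, -2.2]
finger_gap: 65.4
[ 2.09908999e+01  2.61539063e+00  8.67042596e+01 -5.42779462e-02
  9.08509930e+01  1.67315933e+01]
[[-0.074  0.997 -0.002]
 [ 0.997  0.074 -0.003]
 [-0.002 -0.002 -1.   ]]
turn [ 0.11172677 -0.13993506 -0.0585813 ] shift [   8.68525793   16.88945415 -116.99275769]
```

```bash
python3 -m inch '[0.003,0.006,-0.02,0,0,0,80, 0.003,0.006,-0.02,0,0,0,80, 0.0027,0.005,-0.02,0,0,0,80, 0,0,0,0,0,0,80, 0,0,0,0,0,0,80]'
python3 - <<'E'
from h import *
a=np.radians(4.2); sx=np.array([np.cos(a),np.sin(a),0]); sy=np.array([-sx[1],sx[0],0]); c=np.array([522.5,268.5,8])
for nme in ('scene','side'):
    p,d,s=snap(nme,nme+'5.png'); H,S,V=cv2.split(cv2.cvtColor(p,cv2.COLOR_RGB2HSV))
    P,u,v=pts(nme,s,d,(H>33)&(H<55)&(S>120)); q=P-c; g=q[(np.linalg.norm(q[:,:2],axis=1)<60)&(q[:,2]>70)]
    print(nme,'phone x',np.percentile(g@sx,[1,99]).round(1),'y',np.percentile(g@sy,[1,50,99]).round(1),'z',np.percentile(g[:,2],[1,99]).round(1),len(g))
    for lo,hi in((85,125),(160,220)):
        k=g[(g[:,2]>lo)&(g[:,2]<hi)]; 
        if len(k): print('   z',lo,hi,'x',np.percentile(k@sx,[1,99]).round(1),'y',np.percentile(k@sy,[2,50,98]).round(1))
    P,u,v=pts(nme,s,d,(H>100)&(H<125)&(S>150)); q=P-c; q=q[np.linalg.norm(q[:,:2],axis=1)<110]
    b=q[abs(q[:,2])<3]; print('  base x',np.percentile(b@sx,[.5,99.5]).round(1),'y',np.percentile(b@sy,[.5,99.5]).round(1))
    w=q[(q[:,2]>38)&(q[:,2]<46)]; hh,e=np.histogram(w@sy,bins=np.arange(-80,81,2)); print('  top z hist',[(int(e[i]),int(hh[i])) for i in range(len(hh)) if hh[i]>3]); print('  wall x',np.percentile(w@sx,[1,99]).round(1))
    t=pts(nme,s,d,(H>33)&(H<55)&(S>120))[0]-c; t=t[(np.linalg.norm(t[:,:2],axis=1)<75)&(t[:,2]<20)]; print('  tabs x',np.percentile(t@sx,[1,99]).round(1),'y',np.percentile(t@sy,[1,99]).round(1))
E
```

```text
time: 17.6
tool_pos: [523.0, 267.8, 208.6]
tcp_rot: [-179.9, 0.1, 94.2]
ft_force: [0.2, 0.1, -1.1]
finger_gap: 65.5
scene phone x [-31.8  34.4] y [-14.1   2.7  11.9] z [109.2 261.7] 1080
   z 85 125 x [-31.   33.5] y [-2.   7.1  8.7]
   z 160 220 x [-32.4  33.7] y [-4.9  3.2  5.9]
  base x [-59.6  62.2] y [-83.4  84. ]
  top z hist [(-66, 12), (-64, 16), (-62, 16), (-60, 7), (-44, 5), (-42, 16), (-40, 30), (-38, 84), (-36, 9), (-18, 9), (-16, 48), (-14, 103), (-12, 83), (-10, 43), (-8, 7), (6, 18), (8, 22), (10, 40), (12, 75), (14, 6), (32, 4), (34, 25), (36, 29), (38, 27), (40, 13), (56, 15), (58, 31), (60, 46), (62, 94), (64, 10)]
  wall x [-42.7  44.4]
  tabs x [-50.8  60.3] y [-12.7  10.8]
side phone x [-33.1  44.8] y [-8.1  4.1 12.6] z [110.5 281.1] 990
   z 85 125 x [-32.8  32.2] y [-0.8  8.1  9.6]
   z 160 220 x [-33.5  34.2] y [-2.7  4.5  7. ]
  base x [-63.4  60. ] y [-81.8  84.9]
  top z hist [(-64, 18), (-62, 20), (-60, 14), (-40, 6), (-38, 56), (-36, 29), (-16, 18), (-14, 81), (-12, 77), (-10, 49), (-8, 10), (8, 4), (10, 7), (12, 25), (14, 19), (34, 9), (36, 19), (38, 26), (40, 11), (58, 8), (60, 20), (62, 83), (64, 22)]
  wall x [-45.6  42.7]
  tabs x [-61.1 -48.4] y [-11.7  12.4]
```

```bash
python3 -c "
import cv2,numpy as np
a=cv2.imread('pics/scene5.png');b=cv2.imread('pics/side5.png')
cv2.imwrite('pics/c5.png',np.hstack([cv2.resize(a[220:430,320:500],(400,467)),cv2.resize(b[190:400,180:360],(400,467))]))"
```

```text
(no output)
```

View pics/c5.png

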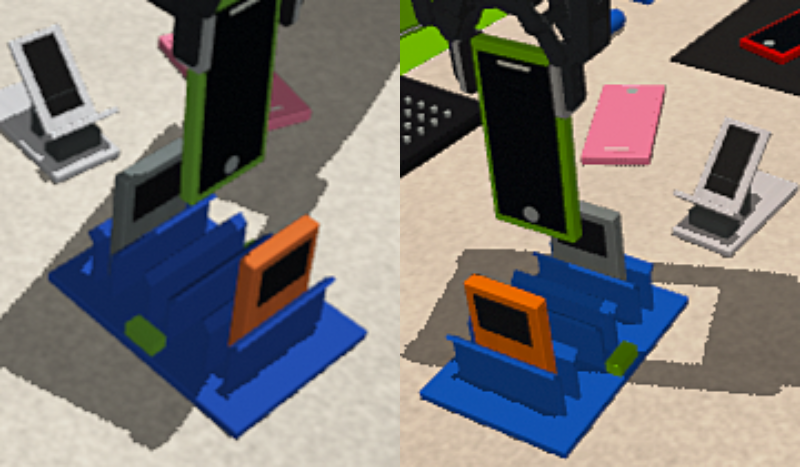

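Phone above the empty middle slot, earpiece up. It swung about 1.8° in the grip (foot towards +y by ~3 mm). I'll level it and lower.

```bash
python3 -m inch '[0,0,-0.01,-1.8,-0.13,0,80, 0,0,-0.02,0,0,0,80, 0,0,-0.015,0,0,0,80, 0,0,-0.008,0,0,0,80, 0,0,0,0,0,0,80, 0,0,0,0,0,0,80]'
cat > sl.py <<'E'
from h import *
a=np.radians(4.2); sx=np.array([np.cos(a),np.sin(a),0]); sy=np.array([-sx[1],sx[0],0]); c=np.array([522.5,268.5,8])
for nme in ('scene','side'):
    p,d,s=snap(nme,nme+'6.png'); H,S,V=cv2.split(cv2.cvtColor(p,cv2.COLOR_RGB2HSV))
    P,u,v=pts(nme,s,d,(H>33)&(H<55)&(S>120)); q=P-c; g=q[(abs(q@sx)<38)&(abs(q@sy)<25)&(q[:,2]>20)]
    print(nme,'x',np.percentile(g@sx,[1,99]).round(1),'z',np.percentile(g[:,2],[1,99]).round(1),len(g))
    Z=g[:,2]; b=np.percentile(Z,1); t=[]
    for lo in np.arange(b+4,b+125,20):
        k=g[(Z>lo)&(Z<lo+20)]
        if len(k)>20: t.append((int(lo),np.percentile(k@sy,[2,50,96]).round(1).tolist()))
    print('  y by z',t)
E
python3 sl.py
```

```text
time: 18.3
tool_pos: [523.4, 269.2, 156.2]
tcp_rot: [180.0, 1.8, 94.3]
ft_force: [0.7, -0.1, -1.7]
finger_gap: 65.7
scene x [-31.6  34.3] z [ 57.7 219.3] 918
  y by z [(61, [-3.6, 5.2, 6.9]), (81, [-3.0, 4.4, 6.7]), (101, [-3.9, 4.2, 6.6]), (121, [-3.7, 3.8, 6.2]), (141, [-3.8, 4.6, 6.0]), (161, [3.2, 4.4, 5.7]), (181, [-4.1, 3.9, 5.5])]
side x [-32.8  34. ] z [ 57.3 194.5] 857
  y by z [(61, [-1.1, 6.2, 7.9]), (81, [-3.7, 5.5, 7.4]), (101, [-3.4, 5.2, 7.0]), (121, [-3.3, 5.1, 7.0]), (141, [-1.0, 5.3, 6.9]), (161, [3.4, 5.8, 6.7]), (181, [-3.7, 4.4, 6.3])]
```

```bash
python3 -m inch '[0,-0.0006,-0.005,-0.5,0,0,80, 0,0,-0.008,0,0,0,80, 0,0,-0.007,0,0,0,80, 0,0,-0.005,0,0,0,80, 0,0,-0.003,0,0,0,80, 0,0,0,0,0,0,80]'
python3 -m inch '[0,0,-0.004,0,0,0,80, 0,0,-0.004,0,0,0,80, 0,0,-0.004,0,0,0,80, 0,0,0,0,0,0,80]'
python3 -m inch '[0,0,-0.003,0,0,0,80, 0,0,-0.003,0,0,0,80, 0,0,0,0,0,0,80]'
python3 sl.py
```

```text
time: 19.0
tool_pos: [522.9, 268.4, 127.0]
tcp_rot: [-179.9, 2.4, 94.3]
ft_force: [-0.0, 0.8, -1.5]
finger_gap: 65.4
time: 19.4
tool_pos: [522.8, 268.4, 115.0]
tcp_rot: [-179.9, 2.4, 94.3]
ft_force: [-0.6, -0.3, -1.5]
finger_gap: 64.9
time: 19.7
tool_pos: [523.0, 268.5, 109.3]
tcp_rot: [-179.9, 2.3, 94.3]
ft_force: [0.3, -0.3, -1.9]
finger_gap: 65.3
scene x [-32.4  34.7] z [ 28.8 294.4] 655
  y by z [(32, [-4.7, 3.0, 5.6]), (52, [-5.3, 2.8, 5.1]), (72, [-5.3, 3.2, 5.5]), (92, [-5.2, 3.9, 5.1]), (112, [3.2, 4.1, 5.0]), (132, [-4.8, 3.5, 5.0])]
side x [-33.4  33.2] z [ 35.6 147.9] 591
  y by z [(39, [-3.7, 4.3, 5.8]), (59, [-2.7, 4.0, 6.1]), (79, [-4.8, 3.9, 6.1]), (99, [0.0, 4.5, 5.8]), (119, [3.4, 4.6, 5.9]), (139, [-3.8, 3.8, 5.7])]
```

No side contact, vertical and centred, about 6 mm still to go. Lowering the last bit until it touches.

```bash
python3 -m inch '[0,0,-0.002,0,0,0,80, 0,0,-0.001,0,0,0,80, 0,0,0,0,0,0,80]'|grep -E "pos|force"
for i in 1; do python3 -m inch '[0,0,-0.001,0,0,0,80, 0,0,0,0,0,0,80]'|grep -E "pos|force"; done
python3 -m inch '[0,0,-0.001,0,0,0,80, 0,0,0,0,0,0,80]'|grep -E "pos|force"
python3 -m inch '[0,0,-0.001,0,0,0,80, 0,0,0,0,0,0,80]'|grep -E "pos|force"
```

```text
tool_pos: [523.2, 268.6, 106.7]
ft_force: [-0.1, 0.4, -1.0]
tool_pos: [523.2, 268.6, 105.8]
ft_force: [0.0, -0.2, -0.6]
tool_pos: [523.2, 268.6, 104.8]
ft_force: [0.2, -0.6, -1.9]
tool_pos: [523.2, 268.6, 103.7]
ft_force: [0.4, -0.3, -1.5]
```

```bash
python3 -m inch '[0,0,-0.001,0,0,0,80, 0,0,0,0,0,0,80]'|grep -E "pos|force"
python3 -m inch '[0,0,-0.001,0,0,0,80, 0,0,0,0,0,0,80]'|grep -E "pos|force"
```

```text
tool_pos: [523.2, 268.6, 102.7]
ft_force: [-0.3, 0.8, -2.4]
tool_pos: [523.3, 268.7, 101.9]
ft_force: [0.8, -0.7, -1.5]
```

```bash
python3 -m inch '[0,0,-0.001,0,0,0,80, 0,0,0,0,0,0,80]'|grep -E "pos|force"
python3 -m inch '[0,0,-0.001,0,0,0,80, 0,0,0,0,0,0,80]'|grep -E "pos|force"
python3 sl.py
```

```text
tool_pos: [523.4, 268.8, 101.8]
ft_force: [-3.2, -0.5, 5.1]
tool_pos: [523.5, 268.9, 101.8]
ft_force: [-6.4, -2.5, 12.8]
scene x [-31.8  34.1] z [ 29.6 167. ] 593
  y by z [(33, [-5.3, 2.7, 5.7]), (53, [-4.8, 3.4, 5.7]), (73, [-4.5, 3.5, 5.5]), (93, [3.7, 4.6, 5.4]), (113, [3.0, 4.6, 5.5]), (133, [-4.6, 3.5, 6.1])]
side x [-33.3  33.6] z [ 34.3 140.3] 554
  y by z [(38, [-3.5, 4.3, 6.0]), (58, [-3.2, 4.4, 6.5]), (78, [-4.0, 4.4, 6.1]), (98, [4.2, 5.3, 6.9]), (118, [-3.3, 5.0, 6.3]), (138, [-3.5, 1.2, 6.9])]
```

Floor contact. I'll ease the pressure, open, and check before leaving.

```bash
python3 -m inch '[0,0,0.001,0,0,0,80, 0,0,0,0,0,0,60, 0,0,0,0,0,0,45, 0,0,0,0,0,0,30, 0,0,0,0,0,0,15, 0,0,0,0,0,0,0, 0,0,0,0,0,0,0, 0,0,0,0,0,0,0, 0,0,0,0,0,0,0]'
python3 -m inch '[0,0,0.005,0,0,0,0, 0,0,0.01,0,0,0,0, 0,0,0.03,0,0,0,0, 0,0,0.04,0,0,0,0, 0,0,0.04,0,0,0,0, 0,-0.02,0.03,0,0,0,0, 0,-0.04,0,0,0,0,0, 0,-0.04,0,0,0,0,0, 0,0,0,0,0,0,0, 0,0,0,0,0,0,0]'
python3 sl.py;  python3 -c "
import cv2,numpy as np
a=cv2.imread('pics/scene6.png');b=cv2.imread('pics/side6.png')
cv2.imwrite('pics/c6.png',np.hstack([cv2.resize(a[220:430,320:500],(400,467)),cv2.resize(b[190:400,180:360],(400,467))]))"
```

```text
time: 22.5
tool_pos: [523.3, 268.6, 100.9]
tcp_rot: [-180.0, 2.3, 94.3]
ft_force: [0.4, -0.4, 1.0]
finger_gap: 85.3
time: 23.5
tool_pos: [523.6, 168.0, 257.1]
tcp_rot: [179.9, 2.3, 94.2]
ft_force: [0.9, 0.2, -0.1]
finger_gap: 85.3
scene x [-30.   34.2] z [ 32.3 140.1] 932
  y by z [(36, [-4.4, 3.6, 6.0]), (56, [-3.5, 4.0, 6.3]), (76, [-3.7, 3.9, 6.3]), (96, [-4.2, 4.0, 6.3]), (116, [-3.9, 4.9, 6.2]), (136, [-4.8, 1.3, 5.5])]
side x [-33.   32.6] z [ 35.1 139.9] 768
  y by z [(39, [-1.8, 4.8, 7.0]), (59, [-2.8, 4.6, 6.8]), (79, [-3.2, 4.8, 6.9]), (99, [-4.4, 4.5, 6.5]), (119, [-4.3, 4.4, 6.7]), (139, [-2.0, 1.9, 5.4])]
```

View pics/c6.png

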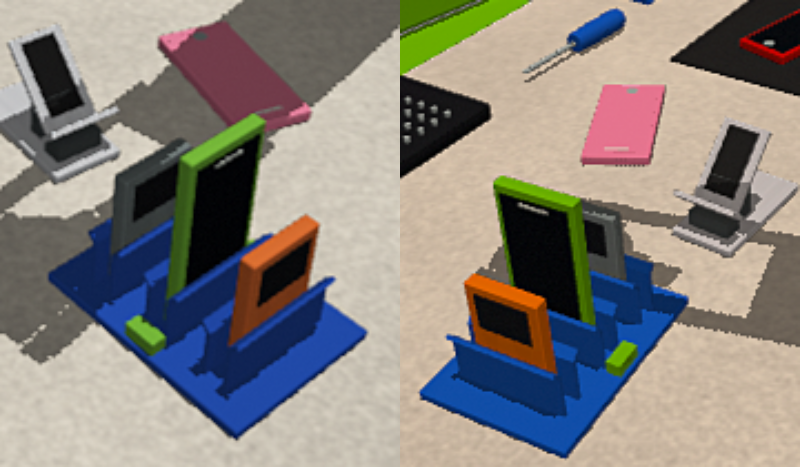

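Fully down (top ~139 mm above the slot floor), upright, centred and earpiece up, with the neighbours unmoved and the arm clear. Handing in.

```bash
python3 -c "
from bench import r
print(r.hand_in(), r.sense()['time'])"
```

```text
the job is handed in; nothing more can be done
the job is handed in; nothing more can be done
```

The phone now stands upright in the green-tabbed middle slot of the rack, earpiece end up, and I've handed the job in. The hand-in gave no verdict.

- **Stand:** I propped the phone on the stand and let it go. Both fixed cameras and the wrist camera put it within about 2 mm of stand_rest. I then took it up again by its top end.
- **Slot:** The phone had tilted about 2° in the grip, so I straightened it before lowering. I brought it down in 1 mm steps until it touched the floor at about 5 N; one further 1 mm step took that to 13 N.
- **Last checks:**
  - Its top was about 140 mm above the slot floor, so it is fully down.
  - It was vertical to well under 1°.
  - It was within about 1–2 mm of the slot's centre both ways.
  - The arm was clear at about 23.5 s on the clock.
- **Other things:** In the last crop the two units looked unmoved. The red phone was only partly in view there, and I did not measure it at the end, but nothing went near it.
- **Disagreements:** Floor contact came about 1.5 mm lower than I had worked out, within the calibration error. The scene and side cameras differed by about 1 mm.

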